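Load a battery cartridge under the sprung cover of a charging bay

ROBOT

A 6-joint arm with a two-finger parallel gripper is mounted at the origin on the work surface. World frame = base frame: x ahead of the robot, y to its left, z up, the work surface at z = 0. Lengths are in m, angles in rad, forces in N, time in s.
With the tool pointing down it reaches from about 0.375 to 0.9 m from the base axis. Payload 3.1 kg.
Tool frame: the origin (TCP) lies at the very end of the fingers, on their centre line; the grasp point (between the pads) lies 19 mm behind it; z points along the fingers, y is the direction in which the jaws open and shut (so a half turn about z gives the same grasp; the last joint's range is limited). The gripper opens to 85 mm and grips with 20 to 120 N. Pads are 22 mm wide; open, the fingers measure 114 mm over their backs; the gripper's body (76 mm by 85 mm) begins 54 mm behind the grasp point. The pads swing forward as they close: fully open they stand 13 mm farther back than shut.
Start: joints at [1.143, 0.527, 1.433, -0, 1.181, -0.178], TCP at [0.154, 0.606, 0.231] pointing down, gripper open.
Joint ranges: [-3.08, 3.08], [-0.75, 2.2], [0.22, 2.44], [-1.43, 4.57], [0, 2.65], [-2.85, 2.85]. Speed limits (rad/s): [2.79, 2.79, 3.14, 3.14, 3.14, 3.14].

INTERFACE

Orientations are given as a unit quaternion [x, y, z, w].
In Python, from station import manip gives the robot as it stands.
- The arm moves only by the tool send_rows, never from a script. Its argument "motion" is a list of rows, each an object with "gripper": the finger opening in mm, from 0 to 85.4; "travel": the shift along the tool's x, y, z in mm, a list of three; "rotation": the turn, a rotation vector about the tool's x, y, z in degrees, a list of three. In form: [{"gripper": gripper, "travel": [x, y, z], "rotation": [ax, ay, az]}, ...]. A call has 1 to 12 rows; each row shifts and turns the commanded pose from where the row before left it, along the tool's axes as they then stand; what a row does not reach is not made up. A row lasts 1/12 s, in which the tool goes at most 41.7 mm and 7.16 degrees, less where a joint would pass 70% of its speed; a pose out of reach is approached as far as the arm can. A call is refused whole if a number of a shift passes 41.7 or a number of a turn 7.16, either way. A call with a gripper value outside its range is refused whole. The fingers move at their own pace and stop on an object; "newtons" is the grip in N (left out, the last holds). Time passes only in rows, so rows that do not move let the fingers close. It gives the time, the measured TCP pose, the force and the opening at its end, in the units of the state.
- manip.sense(): the state, without advancing time (a new reading comes with each control period).
- manip.snapshot(name): name is "side" or "top" or "wrist"; returns the picture (480x640x3 uint8, red, green, blue); there is no depth.
- manip.calibration(name): a dict with "fx", "fy", "cx", "cy" (pixels), "cam_to_world" (4x4, takes a point from camera to world coordinates). Camera axes: x right, y down, z forward; pixel columns grow to the right and rows downward; lengths in m; the calibration is good to about 2 mm. The wrist camera is an equidistant fisheye: a pixel r from the principal point sees the ray r / f radians off the axis. A picture is of the moment at which its call begins: read the wrist's pose just before it. calibration takes no time and is no camera call; for the wrist camera it gives the pose at the moment of the call.
- manip.sign_off(): hands the job in, once; it reports no verdict.
The state is a dict: "t": time; "q": joint angles; "qd": joint speeds; "tau": joint torques, N m; "tcp_pos": TCP position; "tool_rot": TCP orientation; "force": force on the tool from outside, world axes, zero at the start; "ft_torque": the same for the moment, N m; "finger_gap": opening from 0.0 (shut) to 1.0 (fully open).
Only numpy, scipy, OpenCV 4.12 (cv2) and the standard library are available. Lean on these libraries where they do the work, as an engineer would, in place of code of your own. Each camera call takes 0.05 s, during which the arm holds its last target. There are 200 camera calls.

TASK

On the ECG trolley, hold the charging bay's spring-closed cover open by pressing down its bar with one fingertip, and at the same time push the battery cartridge along its lane under the cover with the other fingertip until it is fully home against the end wall. Then draw back and let the cover spring shut behind the cartridge. Do not pick the cartridge up, it only slides along its lane; the bottle, tape roll and cup stay where they are.

Things in the scene. Friction and masses are not known exactly. Their poses are not given: they have to be found in the camera images.
- bay: Fixed white charging bay, a low tray. Origin: on the table, on the lane's centre line, under the cover's front plate. x: push direction along the lane (away from the robot, yaw within 0.3 rad), y left, z up. In this frame: tray x -172 to +63, y -72 to +40 mm; lane floor z = 6 mm, lane 36 mm wide, side rails 5 mm thick, tops at z = 14 mm.
- lane_end (a point): Foot of the lane's end wall, at its face, on the lane floor: bay x = +54, y = 0, z = 6 mm. The wall is 24 mm high. The cartridge is home when its block's front touches it.
- hinge (a point): Point on the cover's hinge line (parallel to bay x; bay y = -46, z = 22 mm), level with the front plate; three bearing blocks on the line are 25 mm high. The cover is one piece: a hood over the lane on the +y side, the press bar on the -y side. Pressing the bar down raises the hood.
- plate_foot (a point): Middle of the lower edge of the cover's grey front plate (4 mm thick, across the lane at bay x = 0), 18 mm above the table when shut, so that it blocks the block but not the tongue of the cartridge. The hood reaches from there to x = +58 mm; its top is 36 mm above the table shut, its highest edge about 75 mm fully open.
- cover (a joint): Angle of the cover (rad): 0 shut, 0.65 fully open (hard stop). A spring shuts it whenever it is not held. From 0.36 on the cartridge's block passes under the front plate; about 0.45 to 0.55 is comfortable. Holding it open takes 3 to 6 N down on the bar.
- press_bar (a point): The cover's press bar: flat aluminium strip 146 x 18 mm, along bay x (-165 to -19 mm), parallel to the lane, 74 mm from its centre line; a fingertip can slide along it while holding it down. This point: middle of its top face, 34 mm above the table when shut. A flat fingertip on it at 25 mm above the table holds the cover at about 0.3, at 21.5 mm about 0.45, at 18 mm about 0.6.
- cartridge: Loose black battery cartridge, about 0.14 kg, lying in the lane, pointing along it. Block 48 long, 34 wide, 20 high (mm); behind it a flat tongue 20 wide, 5 thick, ending in an upright push plate 28 wide, 34 high, its rear face (to push on) 66 mm behind the origin. Origin: centre of the block's underside; x to its front. Home: origin at bay x = +30 mm; tongue and push plate stay outside.
- gel_bottle: White bottle, 52 mm diameter, 140 mm high, standing to the left of the bay. Bystander. Origin: centre of its underside.
- tape_roll: Roll of tape lying flat, 68 mm diameter, 25 mm high, to the right of the bay. Bystander. Origin: centre of its underside.
- cup: Steel cup, 68 mm diameter, 60 mm high, to the left of the bay. Bystander. Origin: centre of its underside.
Not all that is in view belongs to the job. What is meant by the cartridge is not orange or red, and is the larger of those in its own colour.

How it is judged:
By the outcome, as a careful person would: the job done as asked, in the order asked, and still so for the second after the job is handed in, with the robot touching nothing.
It also fails if it takes over 38 s, if anything falls off the work surface, if the arm or the gripper's body presses on something with over 40 N, if the wrist force passes 120 N, or if a joint passes its speed limit or range.

## Working session

There is one attempt and no reset: what is moved stays moved. The work goes in short steps, Python scripts to look and compute and a tool call to move; the robot and the scene stay as the last step left them, time stands still between calls to the robot, and variables do not carry over. Pictures are saved under pics/ and viewed, about 8 in all and at most 12, crops included, and the job is handed in when it is done.

Besides the shell and the picture viewer there is one more tool, called after "Emit:" by a JSON object that holds its "name" and its "arguments". send_rows: Moves the arm, as the interface text tells. Its arguments: {"type":"object","properties":{"motion":{"type":"array","items":{"type":"object","properties":{"gripper":{"type":"number"},"travel":{"type":"array","items":{"type":"number"}},"rotation":{"type":"array","items":{"type":"number"}}}}},"newtons":{"type":"number"}},"required":["motion"]}

```bash
mkdir -p pics
python3 - <<'E'
from station import manip
import cv2,numpy as np
s=manip.sense();print(s['t'],s['tcp_pos'],s['tool_rot'],s['finger_gap'])
for n in("top","side"):
    cv2.imwrite(f"pics/{n}0.png",manip.snapshot(n)[:,:,::-1]);c=manip.calibration(n);print(n,c['fx'],c['fy'],c['cx'],c['cy']);print(np.round(c['cam_to_world'],4).tolist())
E
```

```text
0.0 [0.15357502 0.60510061 0.23032458] [ 1.24083585e-01  9.92271181e-01 -1.03219684e-03 -3.17561533e-04] 0.9962347000540006
top 532.0086320575847 532.0086320575847 322.5594782020773 242.7907947033358
[[0.0204, -0.9976, 0.0667, 0.5076], [-0.9995, -0.022, -0.0233, 0.0693], [0.0247, -0.0662, -0.9975, 0.9383], [0.0, 0.0, 0.0, 1.0]]
side 496.21571881654575 496.21571881654575 322.8335029471939 234.20621853254252
[[-0.9645, -0.2074, 0.1637, 0.4501], [-0.2635, 0.7103, -0.6527, 0.6018], [0.0191, -0.6726, -0.7398, 0.6786], [0.0, 0.0, 0.0, 1.0]]
```

View pics/top0.png

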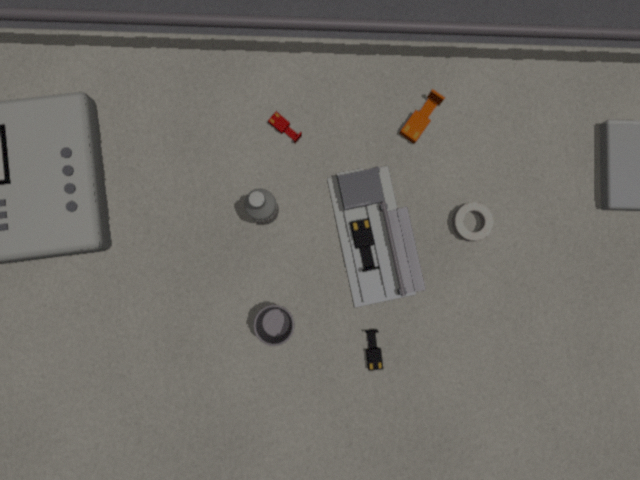

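View pics/side0.png

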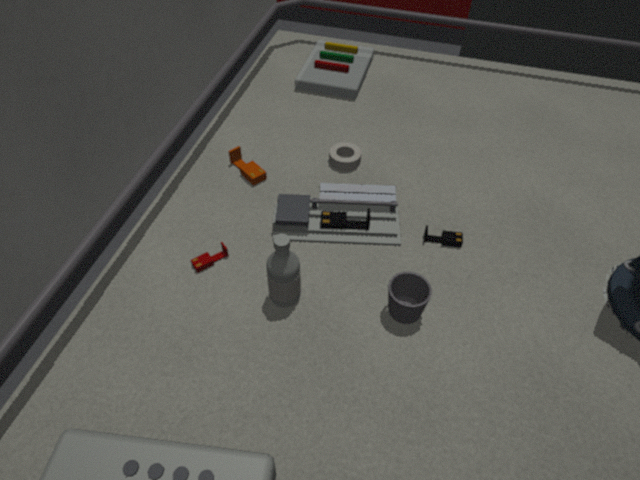

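The top view shows four candidates: black in the lane (362,243), a smaller black one (373,349), orange (422,117) and red (285,127). I choose the one in the lane, since it is black and the larger of the two. Next is a close crop to check that and to read the tray corners.

Run:
```python
import cv2
i=cv2.imread("pics/top0.png")[160:310,320:430]
i=cv2.convertScaleAbs(i,alpha=1.3)
i=cv2.resize(i,None,fx=4,fy=4,interpolation=cv2.INTER_CUBIC)
for k in range(0,150,10): cv2.putText(i,str(160+k),(0,k*4+4),0,.35,(0,255,255),1);cv2.line(i,(22,k*4),(28,k*4),(0,255,255),1)
for k in range(0,110,10): cv2.putText(i,str(320+k),(k*4-8,598),0,.33,(0,255,255),1);cv2.line(i,(k*4,584),(k*4,588),(0,255,255),1)
cv2.imwrite("pics/crop.png",i)
```

```text
(no output)
```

View pics/crop.png

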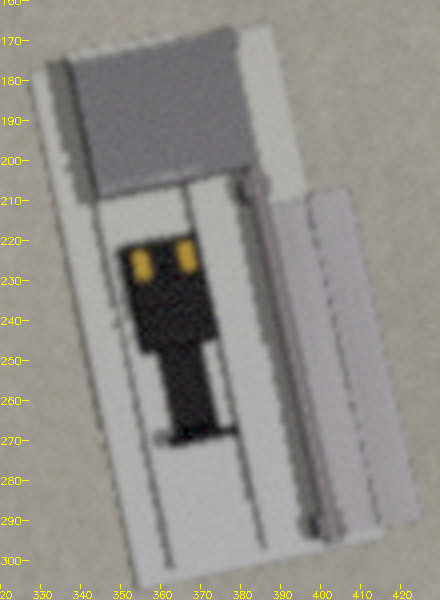

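```bash
cat > h.py <<'E'
import numpy as np,json
from scipy.optimize import least_squares
from station import manip
def proj(c,P):
    M=np.array(c['cam_to_world']);p=(np.asarray(P)-M[:3,3])@M[:3,:3]
    return np.c_[c['fx']*p[:,0]/p[:,2]+c['cx'],c['fy']*p[:,1]/p[:,2]+c['cy']]
def b2w(b,P):
    P=np.asarray(P,float)/1000;c,s=np.cos(b[2]),np.sin(b[2])
    return np.c_[b[0]+c*P[:,0]-s*P[:,1],b[1]+s*P[:,0]+c*P[:,1],P[:,2]]
def w2b(b,p):
    d=np.asarray(p)[:2]-b[:2];c,s=np.cos(b[2]),np.sin(b[2])
    return np.array([c*d[0]+s*d[1],-s*d[0]+c*d[1],p[2]])*1000
E
python3 - <<'E'
from h import *
c=manip.calibration("top")
px=lambda a:np.array(a)/4+[320,160]
B=[(-172,40,6),(63,40,6),(63,-72,6),(-165,-83,34),(-19,-83,34)]
U=px([(138,588),(32,62),(270,25),(417,520),(350,187)])
r=least_squares(lambda b:(proj(c,b2w(b,B))-U).ravel(),[.5,0,0]);b=r.x
print(b,np.round(r.fun.reshape(-1,2),1).tolist())
Bc=np.array([(-24,17,26),(-24,-17,26),(24,17,26),(24,-17,26)])
Uc=px([(142,352),(217,340),(120,248),(195,236)])
r2=least_squares(lambda v:(proj(c,b2w(b,Bc+[v[0],v[1],0]))-Uc).ravel(),[-60,0]);print(r2.x,np.round(r2.fun,1))
print("plate top px",(proj(c,b2w(b,[(r2.x[0]-66,14,40),(r2.x[0]-66,-14,40)]))-[320,160])*4)
for n,p in dict(bar=(-92,-74,34),plate=(r2.x[0]-66,0,40)).items(): print(n,b2w(b,[p]))
u=px([0,0])*0
for n,q,z in(("bottle",(257,199),.14),("cup",(273,322),.06),("tape",(474,222),.025)):
    M=np.array(c['cam_to_world']);d=M[:3,:3]@[(q[0]-c['cx'])/c['fx'],(q[1]-c['cy'])/c['fy'],1];P=M[:3,3]+d*(z-M[2,3])/d[2];print(n,P,w2b(b,P))
np.save("bay.npy",b)
E
```

```text
[ 0.63455837 -0.01097403  0.21646872] [[-1.0, 0.5], [-0.8, 1.2], [1.4, -1.4], [0.5, 0.1], [-0.2, -0.3]]
[-49.17881828   1.66529848] [-0.3  1.   0.3  0.2 -0.3 -0.2  0.2 -1. ]
plate top px [[174.3559604  449.53874758]
 [239.08867293 436.64177937]]
bar [[ 0.56059935 -0.10300697  0.034     ]]
plate [[ 0.5220676  -0.03571238  0.04      ]]
bottle [0.62492512 0.15086294 0.14      ] [ 25.35125412 160.12906841 140.        ]
cup [0.43473503 0.12716495 0.06      ] [-165.49007961  177.8335701    60.        ]
tape [ 0.61064854 -0.2144633   0.025     ] [ -67.05768112 -193.60483605   25.        ]
```

```bash
cat >> h.py <<'E'
from scipy.spatial.transform import Rotation as R
def togo(x,y,z):
    """tool shift mm to bay (x,y,z mm) and rotvec deg to tool down, tool x = -bay x"""
    b=np.load("bay.npy");s=manip.sense();r=R.from_quat(s['tool_rot'])
    g=R.from_euler('z',b[2])*R.from_matrix(np.diag([-1.,1,-1]))
    d=b2w(b,[(x,y,z)])[0]-s['tcp_pos']
    print("t",round(s['t'],2),"bay",w2b(b,s['tcp_pos']).round(1),"F_bay",(R.from_euler('z',-b[2]).apply(s['force'])).round(2),"gap",round(s['finger_gap'],3))
    print("rot",np.degrees((r.inv()*g).as_rotvec()).round(2),"shift now",(r.inv().apply(d)*1000).round(1),"after rot",(g.inv().apply(d)*1000).round(1))
E
python3 -c "
from h import *
togo(-136,-37,200)"
```

```text
t 0.1 bay [-337.4  705.1  230.4] F_bay [ 0.29  0.99 -0.31] gap 0.998
rot [ -0.1   -0.05 -26.66] shift now [-512.9 -572.8   31.3] after rot [-201.4 -742.1   30.4]
```

Emit:
{"name": "send_rows", "arguments": {"motion": [{"gripper": 60,"travel": [0,0,0],"rotation": [0,0,-6.66]},{"gripper": 60,"travel": [0,0,0],"rotation": [0,0,-6.66]},{"gripper": 60,"travel": [0,0,0],"rotation": [0,0,-6.66]},{"gripper": 60,"travel": [0,0,0],"rotation": [0,0,-6.66]},{"gripper": 60,"travel": [-10,-38,0],"rotation": [0,0,0]},{"gripper": 60,"travel": [-10,-38,0],"rotation": [0,0,0]},{"gripper": 60,"travel": [-10,-38,0],"rotation": [0,0,0]},{"gripper": 60,"travel": [-10,-38,0],"rotation": [0,0,0]},{"gripper": 60,"travel": [-10,-38,0],"rotation": [0,0,0]},{"gripper": 60,"travel": [-10,-38,0],"rotation": [0,0,0]},{"gripper": 60,"travel": [-10,-38,0],"rotation": [0,0,0]},{"gripper": 60,"travel": [-10,-38,0],"rotation": [0,0,0]}], "newtons": 60}}

```text
t: 1.1
tcp_pos: [0.2974, 0.3242, 0.2312]
tool_rot: [-0.108, 0.994, -0.0, -0.0]
force: [1.2, 0.3, 0.3]
finger_gap: 0.699
```

Emit:
{"name": "send_rows", "arguments": {"motion": [{"gripper": 60,"travel": [-10,-38,0],"rotation": [0,0,0]},{"gripper": 60,"travel": [-10,-38,0],"rotation": [0,0,0]},{"gripper": 60,"travel": [-10,-38,0],"rotation": [0,0,0]},{"gripper": 60,"travel": [-10,-38,0],"rotation": [0,0,0]},{"gripper": 60,"travel": [-10,-38,0],"rotation": [0,0,0]},{"gripper": 60,"travel": [-10,-38,0],"rotation": [0,0,0]},{"gripper": 60,"travel": [-10,-38,0],"rotation": [0,0,0]},{"gripper": 60,"travel": [-10,-38,0],"rotation": [0,0,0]},{"gripper": 60,"travel": [-10,-38,0],"rotation": [0,0,0]},{"gripper": 60,"travel": [-10,-38,0],"rotation": [0,0,0]},{"gripper": 60,"travel": [0,0,0],"rotation": [0,0,0]},{"gripper": 60,"travel": [0,0,0],"rotation": [0,0,0]}]}}

```text
t: 2.1
tcp_pos: [0.4772, -0.0258, 0.2309]
tool_rot: [-0.106, 0.994, 0.0, -0.0]
force: [0.3, 0.6, 0.6]
finger_gap: 0.699
```

Run:
```python
from h import *
import cv2
togo(-136,-37,120)
c=manip.calibration("wrist");print(c)
cv2.imwrite("pics/w1.png",manip.snapshot("wrist")[:,:,::-1])
```

```text
t 2.1 bay [-156.9   19.4  230.9] F_bay [0.45 0.47 0.65] gap 0.699
rot [ 0.01 -0.01 -0.26] shift now [-21.1 -56.3 110.9] after rot [-20.9 -56.4 110.9]
{'fx': 371.64829954431775, 'fy': 371.64829954431775, 'cx': 321.95648643272074, 'cy': 243.24383524663233, 'cam_to_world': array([[-2.09842561e-01,  9.39739096e-01,  2.69919490e-01,
         4.08097341e-01],
       [ 9.77734744e-01,  2.01424463e-01,  5.88468815e-02,
        -4.14311535e-02],
       [ 9.32327064e-04,  2.76258244e-01, -9.61082990e-01,
         3.72984282e-01],
       [ 0.00000000e+00,  0.00000000e+00,  0.00000000e+00,
         1.00000000e+00]])}
```

View pics/w1.png

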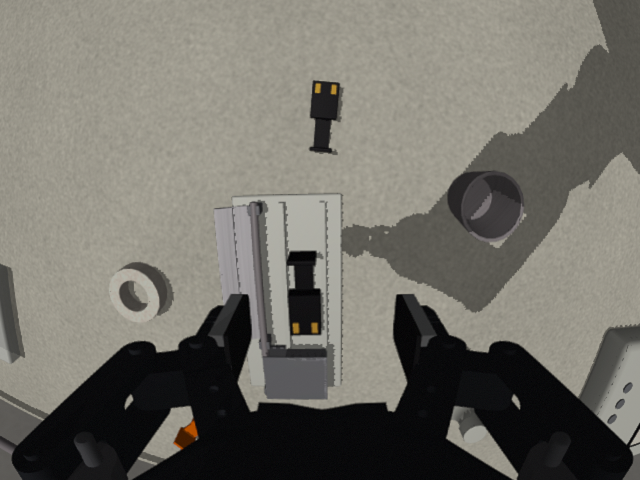

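The wrist view shows the tray's near corners at (342,194) and (233,197), the bar's outer near corner at (215,209), and the top rear edge of the push plate from (289,252) to (316,252). I'll refine the bay pose with these.

```bash
cat >> h.py <<'E'
def fproj(c,P):
    M=np.array(c['cam_to_world']);p=(np.asarray(P)-M[:3,3])@M[:3,:3]
    q=np.hypot(p[:,0],p[:,1]);k=c['fx']*np.arctan2(q,p[:,2])/q
    return np.c_[k*p[:,0]+c['cx'],k*p[:,1]+c['cy']]
E
python3 - <<'E'
from h import *
c=manip.calibration("top");w=manip.calibration("wrist")
px=lambda a:np.array(a)/4+[320,160]
B=np.array([(-172,40,6),(63,40,6),(63,-72,6),(-165,-83,34),(-19,-83,34)])
U=px([(138,588),(32,62),(270,25),(417,520),(350,187)])
W=np.array([(-172,40,6),(-172,-72,6),(-165,-83,34)]);UW=np.array([(342,194),(233,197),(215,209)])
Bc=np.array([(-24,17,26),(-24,-17,26),(24,17,26),(24,-17,26)]);Uc=px([(142,352),(217,340),(120,248),(195,236)])
P=np.array([(-66,14,40),(-66,-14,40)]);UP=np.array([(316,252),(289,252)])
s=lambda v:[v[3],v[4],0]
f=lambda v:np.r_[proj(c,b2w(v,B))-U,proj(c,b2w(v,Bc+s(v)))-Uc,fproj(w,b2w(v,W))-UW,fproj(w,b2w(v,P+s(v)))-UP].ravel()
r=least_squares(f,[.63,-.01,.21,-50,0],x_scale=[.01,.01,.01,1,1],loss='soft_l1');print(r.x);print(np.round(f(r.x).reshape(-1,2),1).tolist())
np.save("bay.npy",r.x[:3])
togo(-138,-37,60)
for g in (33,37,44): print(g,fproj(w,b2w(r.x,[w2b(r.x,manip.sense()['tcp_pos'])+[dx,g*sg,dz] for sg in(-1,1) for dx in(-11,11) for dz in (0,5)])).round().tolist())
E
```

```text
[ 6.33907332e-01 -1.04294422e-02  2.12634799e-01 -5.18334696e+01
  1.13568549e+00]
[[-1.7, 0.8], [-1.0, 1.4], [1.3, -1.0], [-0.1, 0.7], [-0.6, 0.3], [-0.1, 2.8], [0.4, 2.1], [-0.1, 1.6], [0.5, 0.9], [0.4, 2.1], [-1.3, -0.1], [-0.7, 0.0], [1.2, 6.5], [-1.3, 6.5]]
t 2.15 bay [-157.3   19.9  230.8] F_bay [-0.76  0.98 -0.09] gap 0.698
rot [ 0.07 -0.09  0.08] shift now [-19.5 -57.1 170.7] after rot [-19.3 -56.9 170.8]
33 [[245.0, 287.0], [243.0, 292.0], [249.0, 332.0], [247.0, 338.0], [402.0, 287.0], [405.0, 291.0], [398.0, 332.0], [400.0, 338.0]]
37 [[236.0, 287.0], [233.0, 291.0], [240.0, 332.0], [238.0, 338.0], [411.0, 287.0], [414.0, 291.0], [407.0, 332.0], [409.0, 338.0]]
44 [[220.0, 286.0], [217.0, 291.0], [225.0, 332.0], [222.0, 337.0], [427.0, 286.0], [430.0, 291.0], [422.0, 331.0], [425.0, 337.0]]
```

Emit:
{"name": "send_rows", "arguments": {"motion": [{"gripper": 60,"travel": [-8.5,-28.5,0],"rotation": [0,0,0]},{"gripper": 60,"travel": [-8.5,-28.5,0],"rotation": [0,0,0]},{"gripper": 60,"travel": [0,0,35],"rotation": [0,0,0]},{"gripper": 60,"travel": [0,0,35],"rotation": [0,0,0]},{"gripper": 60,"travel": [0,0,35],"rotation": [0,0,0]},{"gripper": 60,"travel": [0,0,30],"rotation": [0,0,0]},{"gripper": 60,"travel": [0,0,20],"rotation": [0,0,0]},{"gripper": 60,"travel": [0,0,15],"rotation": [0,0,0]},{"gripper": 60,"travel": [0,0,0],"rotation": [0,0,0]},{"gripper": 60,"travel": [0,0,0],"rotation": [0,0,0]}]}}

```text
t: 2.98
tcp_pos: [0.5041, -0.0741, 0.0609]
tool_rot: [-0.109, 0.994, 0.001, -0.001]
force: [0.6, 0.1, 0.0]
finger_gap: 0.706
```

Run:
```python
from h import *
import cv2
togo(-140,-37,40)
w=manip.calibration("wrist");print(fproj(w,b2w(np.load("bay.npy"),[(-140,-65,34),(-140,-83,34),(-140,18,14),(-140,-18,14),(-115.5,0,40)])).round().tolist())
cv2.imwrite("pics/w2.png",manip.snapshot("wrist")[:,:,::-1])
cv2.imwrite("pics/s2.png",cv2.resize(manip.snapshot("side")[140:290,240:440],None,fx=4,fy=4,interpolation=cv2.INTER_CUBIC)[:,:,::-1])
```

```text
t 2.98 bay [-140.4  -34.8   60.9] F_bay [ 0.65 -0.01  0.01] gap 0.706
rot [ 0.1  -0.14  0.31] shift now [-0.4 -2.2 20.9] after rot [-0.4 -2.2 20.9]
[[262.0, 287.0], [227.0, 286.0], [418.0, 273.0], [354.0, 273.0], [391.0, 336.0]]
```

View pics/w2.png

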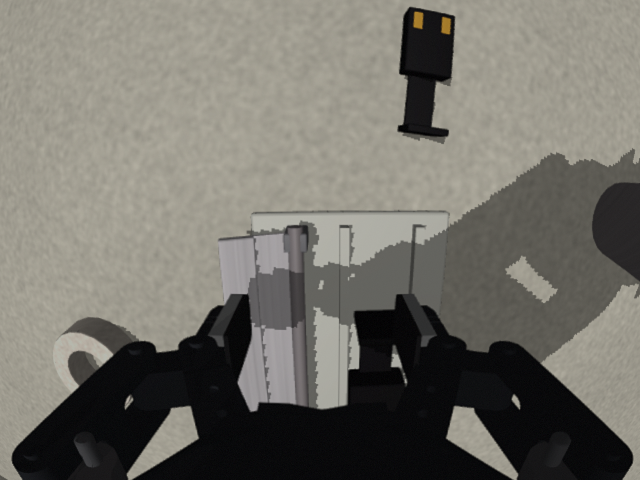

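View pics/s2.png

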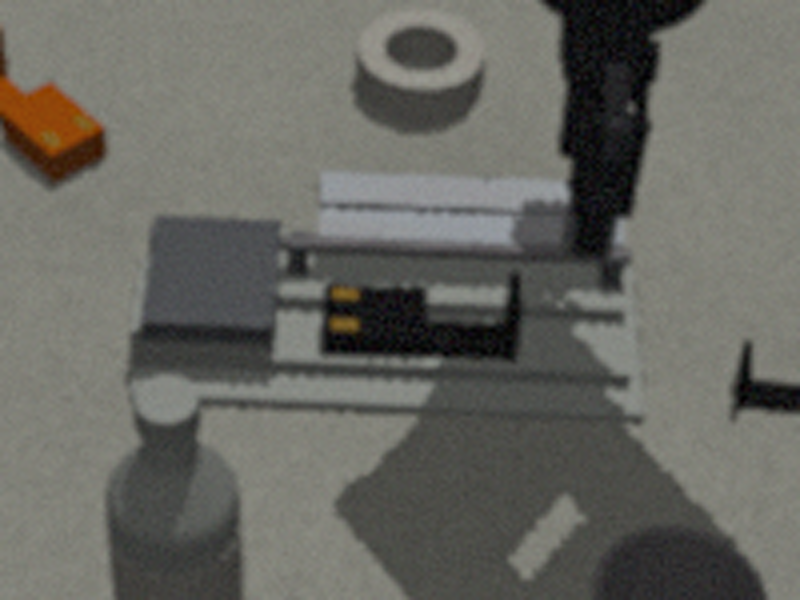

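Emit:
{"name": "send_rows", "arguments": {"motion": [{"gripper": 60,"travel": [0,-2.2,10],"rotation": [0,0,0.3]},{"gripper": 60,"travel": [0,0,8],"rotation": [0,0,0]},{"gripper": 60,"travel": [0,0,3],"rotation": [0,0,0]},{"gripper": 60,"travel": [0,0,0],"rotation": [0,0,0]}]}}

```text
t: 3.42
tcp_pos: [0.5051, -0.0778, 0.0396]
tool_rot: [-0.105, 0.994, 0.0, -0.001]
force: [-0.5, -1.5, 0.1]
finger_gap: 0.7
```

Emit:
{"name": "send_rows", "arguments": {"motion": [{"gripper": 60,"travel": [0,0,3],"rotation": [0,0,0]},{"gripper": 60,"travel": [0,0,3],"rotation": [0,0,0]},{"gripper": 60,"travel": [0,0,0],"rotation": [0,0,0]}]}}

```text
t: 3.67
tcp_pos: [0.5054, -0.0779, 0.0339]
tool_rot: [-0.105, 0.994, 0.0, -0.0]
force: [-0.1, -0.5, -0.2]
finger_gap: 0.704
```

Emit:
{"name": "send_rows", "arguments": {"motion": [{"gripper": 60,"travel": [0,0,3],"rotation": [0,0,0]},{"gripper": 60,"travel": [0,0,3],"rotation": [0,0,0]},{"gripper": 60,"travel": [0,0,0],"rotation": [0,0,0]}]}}

```text
t: 3.92
tcp_pos: [0.5059, -0.078, 0.028]
tool_rot: [-0.105, 0.994, -0.0, 0.0]
force: [-0.4, 0.0, 1.3]
finger_gap: 0.701
```

Run:
```python
from h import *
import cv2
togo(-140,-37,21)
cv2.imwrite("pics/s3.png",cv2.resize(manip.snapshot("side")[140:290,240:440],None,fx=4,fy=4,interpolation=cv2.INTER_CUBIC)[:,:,::-1])
```

```text
t 3.92 bay [-139.4  -39.1   28. ] F_bay [-0.38  0.1   1.31] gap 0.701
rot [-0.01  0.02 -0.1 ] shift now [0.6 2.1 7. ] after rot [0.6 2.1 7. ]
```

View pics/s3.png

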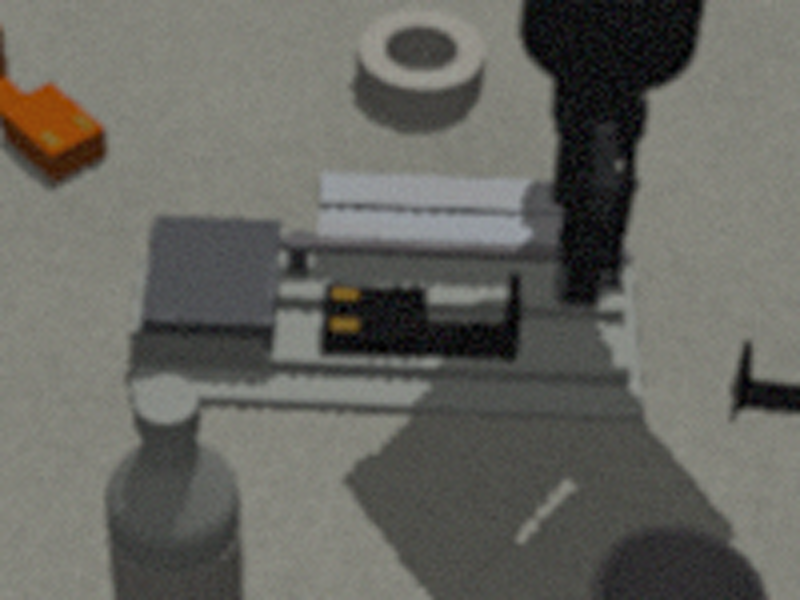

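Emit:
{"name": "send_rows", "arguments": {"motion": [{"gripper": 60,"travel": [0,1.5,0],"rotation": [0,0,0]},{"gripper": 60,"travel": [0,0,3],"rotation": [0,0,0]},{"gripper": 60,"travel": [0,0,3],"rotation": [0,0,0]},{"gripper": 60,"travel": [0,0,3],"rotation": [0,0,0]},{"gripper": 60,"travel": [0,0,2],"rotation": [0,0,0]},{"gripper": 60,"travel": [0,0,0],"rotation": [0,0,0]}]}}

```text
t: 4.47
tcp_pos: [0.5061, -0.0771, 0.0172]
tool_rot: [-0.105, 0.994, -0.001, 0.001]
force: [0.7, -4.3, 5.3]
finger_gap: 0.704
```

Run:
```python
from h import *
import cv2
togo(-140,-37,16)
cv2.imwrite("pics/s4.png",cv2.resize(manip.snapshot("side")[140:290,240:440],None,fx=4,fy=4,interpolation=cv2.INTER_CUBIC)[:,:,::-1])
```

```text
t 4.47 bay [-139.   -38.2   17.2] F_bay [-0.21 -4.32  5.28] gap 0.704
rot [-0.07  0.07 -0.09] shift now [1.  1.2 1.2] after rot [1.  1.2 1.2]
```

View pics/s4.png

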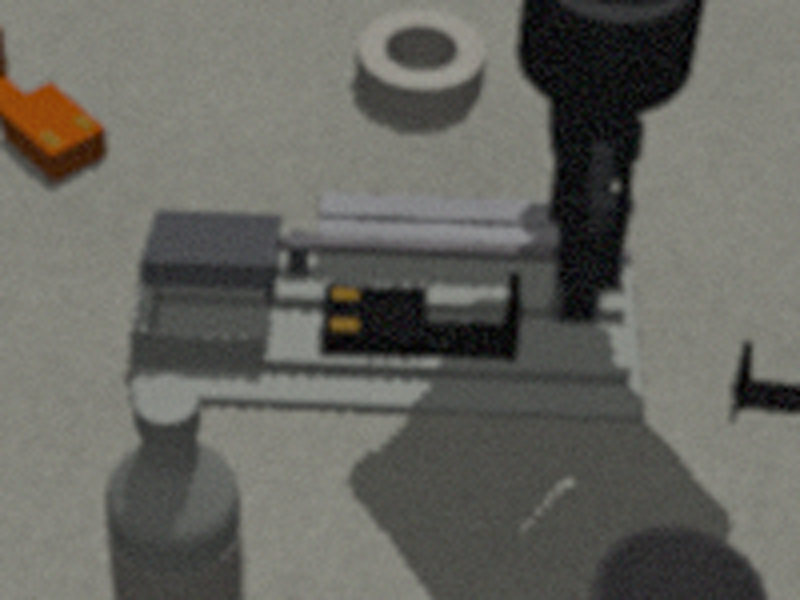

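Run:
```python
from h import *
b=np.load("bay.npy");c=manip.calibration("side")
for yh in(18,23):
  for a in(0,.3,.36,.4,.45,.5,.55,.6):
    y,z=yh+46,36-22
    P=(0,-46+y*np.cos(a)-z*np.sin(a),22+y*np.sin(a)+z*np.cos(a))
    print(yh,a,((proj(c,b2w(b,[P]))[0]-[240,140])*4).round(1))
```

```text
18 0 [266.5 315.7]
18 0.3 [267.4 275.9]
18 0.36 [267.7 267.3]
18 0.4 [268.  261.5]
18 0.45 [268.3 254.2]
18 0.5 [268.6 246.8]
18 0.55 [269.  239.4]
18 0.6 [269.3 232. ]
23 0 [265.6 323.7]
23 0.3 [266.6 281.1]
23 0.36 [266.9 271.8]
23 0.4 [267.2 265.6]
23 0.45 [267.5 257.7]
23 0.5 [267.8 249.8]
23 0.55 [268.2 241.8]
23 0.6 [268.6 233.8]
```

Emit:
{"name": "send_rows", "arguments": {"motion": [{"gripper": 60,"travel": [-3,1,1],"rotation": [0,0,0]},{"gripper": 60,"travel": [-3,0,0],"rotation": [0,0,0]},{"gripper": 60,"travel": [-3,0,0],"rotation": [0,0,0]},{"gripper": 60,"travel": [0,0,0],"rotation": [0,0,0]}]}}

```text
t: 4.85
tcp_pos: [0.513, -0.0726, 0.0161]
tool_rot: [-0.105, 0.994, 0.001, -0.001]
force: [-2.8, 0.2, 5.0]
finger_gap: 0.698
```

Emit:
{"name": "send_rows", "arguments": {"motion": [{"gripper": 60,"travel": [-3,0,0.8],"rotation": [0,0,0]},{"gripper": 60,"travel": [-3,0,0],"rotation": [0,0,0]},{"gripper": 60,"travel": [-4,0,0],"rotation": [0,0,0]},{"gripper": 60,"travel": [-4,0,0],"rotation": [0,0,0]},{"gripper": 60,"travel": [-4,0,0],"rotation": [0,0,0]},{"gripper": 60,"travel": [-4,0,0],"rotation": [0,0,0]},{"gripper": 60,"travel": [-4,0,0],"rotation": [0,0,0]},{"gripper": 60,"travel": [0,0,0],"rotation": [0,0,0]}]}}

```text
t: 5.52
tcp_pos: [0.539, -0.0674, 0.0154]
tool_rot: [-0.105, 0.994, 0.001, -0.001]
force: [-2.0, 0.1, 4.9]
finger_gap: 0.703
```

Run:
```python
from h import *
import cv2
togo(-47,-37,15.5)
cv2.imwrite("pics/s5.png",cv2.resize(manip.snapshot("side")[140:290,240:440],None,fx=4,fy=4,interpolation=cv2.INTER_CUBIC)[:,:,::-1])
```

```text
t 5.52 bay [-104.8  -35.7   15.4] F_bay [-1.92  0.53  4.91] gap 0.703
rot [ 0.07 -0.08 -0.08] shift now [-57.8  -1.2  -0.2] after rot [-57.8  -1.3  -0.1]
```

View pics/s5.png

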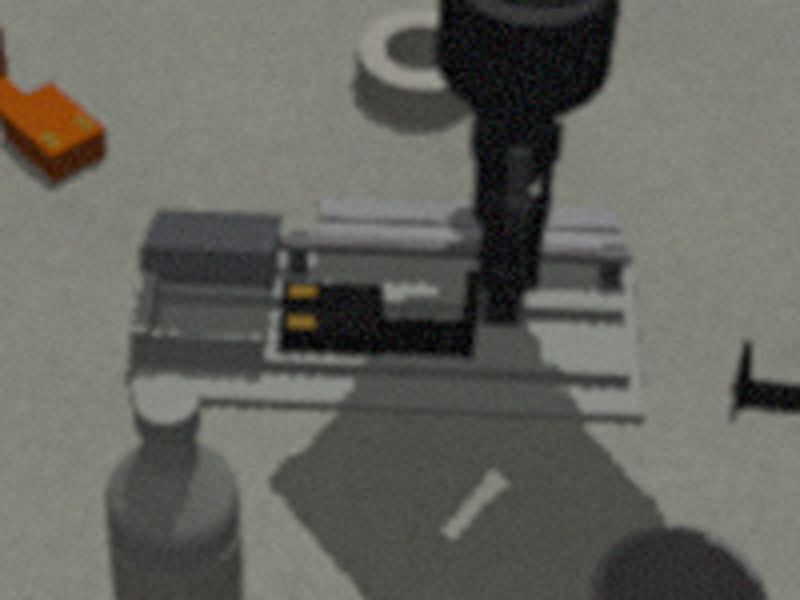

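Emit:
{"name": "send_rows", "arguments": {"motion": [{"gripper": 60,"travel": [-4,-0.5,0],"rotation": [0,0,0]},{"gripper": 60,"travel": [-4,-0.5,0],"rotation": [0,0,0]},{"gripper": 60,"travel": [-4,0,0],"rotation": [0,0,0]},{"gripper": 60,"travel": [-4,0,0],"rotation": [0,0,0]},{"gripper": 60,"travel": [-4,0,0],"rotation": [0,0,0]},{"gripper": 60,"travel": [0,0,0],"rotation": [0,0,0]}]}}

```text
t: 6.07
tcp_pos: [0.5587, -0.0642, 0.0154]
tool_rot: [-0.105, 0.994, 0.001, -0.001]
force: [-2.8, 0.1, 5.7]
finger_gap: 0.698
```

Emit:
{"name": "send_rows", "arguments": {"motion": [{"gripper": 60,"travel": [-4,0,0],"rotation": [0,0,0]},{"gripper": 60,"travel": [-4,0,0],"rotation": [0,0,0]},{"gripper": 60,"travel": [-4,0,0],"rotation": [0,0,0]},{"gripper": 60,"travel": [-4,0,0],"rotation": [0,0,0]},{"gripper": 60,"travel": [-4,0,0],"rotation": [0,0,0]},{"gripper": 60,"travel": [-4,0,0],"rotation": [0,0,0]},{"gripper": 60,"travel": [0,0,0],"rotation": [0,0,0]}]}}

```text
t: 6.65
tcp_pos: [0.5822, -0.0592, 0.0154]
tool_rot: [-0.105, 0.994, 0.0, -0.001]
force: [-1.4, -0.5, 4.5]
finger_gap: 0.703
```

Run:
```python
from h import *
togo(-46,-37,15.5)
```

```text
t 6.65 bay [-60.9 -36.8  15.4] F_bay [-1.43 -0.16  4.54] gap 0.703
rot [ 0.06 -0.08 -0.07] shift now [-14.9  -0.2  -0.1] after rot [-14.9  -0.2  -0.1]
```

Emit:
{"name": "send_rows", "arguments": {"motion": [{"gripper": 60,"travel": [-4,0,0],"rotation": [0,0,0]},{"gripper": 60,"travel": [-4,0,0],"rotation": [0,0,0]},{"gripper": 60,"travel": [-3,0,0],"rotation": [0,0,0]},{"gripper": 60,"travel": [0,0,0],"rotation": [0,0,0]}]}}

```text
t: 6.98
tcp_pos: [0.5927, -0.057, 0.0154]
tool_rot: [-0.105, 0.994, 0.0, -0.001]
force: [-4.1, -0.4, 5.0]
finger_gap: 0.702
```

Emit:
{"name": "send_rows", "arguments": {"motion": [{"gripper": 60,"travel": [-1.5,0,0],"rotation": [0,0,0]},{"gripper": 60,"travel": [-1.5,0,0],"rotation": [0,0,0]},{"gripper": 60,"travel": [0,0,0],"rotation": [0,0,0]}]}}

```text
t: 7.23
tcp_pos: [0.595, -0.0564, 0.0153]
tool_rot: [-0.106, 0.994, 0.001, -0.002]
force: [-3.9, -0.0, 6.1]
finger_gap: 0.703
```

Emit:
{"name": "send_rows", "arguments": {"motion": [{"gripper": 60,"travel": [-1,0,0],"rotation": [0,0,0]},{"gripper": 60,"travel": [-1,0,0],"rotation": [0,0,0]},{"gripper": 60,"travel": [0,0,0],"rotation": [0,0,0]}]}}

```text
t: 7.48
tcp_pos: [0.5951, -0.0562, 0.0153]
tool_rot: [-0.106, 0.994, 0.001, -0.004]
force: [-7.6, -2.9, 8.2]
finger_gap: 0.704
```

Emit:
{"name": "send_rows", "arguments": {"motion": [{"gripper": 60,"travel": [-1,0,0],"rotation": [0,0,0]},{"gripper": 60,"travel": [0,0,0],"rotation": [0,0,0]},{"gripper": 60,"travel": [0,0,0],"rotation": [0,0,0]}]}}

```text
t: 7.73
tcp_pos: [0.5952, -0.0562, 0.0153]
tool_rot: [-0.107, 0.994, 0.001, -0.004]
force: [-8.9, -2.7, 9.4]
finger_gap: 0.7
```

Run:
```python
from h import *
import cv2
togo(-46,-37,15.5)
b=np.load("bay.npy");c=manip.calibration("side")
for x in(30,28,25): print(x,((proj(c,b2w(b,[(x-66,14,40),(x-66,14,6),(x-24,17,26)]))-[240,140])*4).round().tolist())
print("wall",((proj(c,b2w(b,[(54,18,6),(54,-18,6),(54,18,30)]))-[240,140])*4).round().tolist())
cv2.imwrite("pics/s6.png",cv2.convertScaleAbs(cv2.resize(manip.snapshot("side")[140:290,240:440],None,fx=4,fy=4,interpolation=cv2.INTER_CUBIC)[:,:,::-1],alpha=1.6))
```

```text
t 7.73 bay [-47.5 -36.5  15.3] F_bay [-9.28 -0.71  9.41] gap 0.7
rot [ 0.14 -0.49  0.05] shift now [-1.5 -0.5 -0.2] after rot [-1.5 -0.5 -0.2]
30 [[347.0, 307.0], [345.0, 359.0], [254.0, 329.0]]
28 [[351.0, 308.0], [349.0, 359.0], [258.0, 329.0]]
25 [[358.0, 308.0], [356.0, 359.0], [265.0, 329.0]]
wall [[150.0, 355.0], [159.0, 299.0], [148.0, 319.0]]
```

View pics/s6.png

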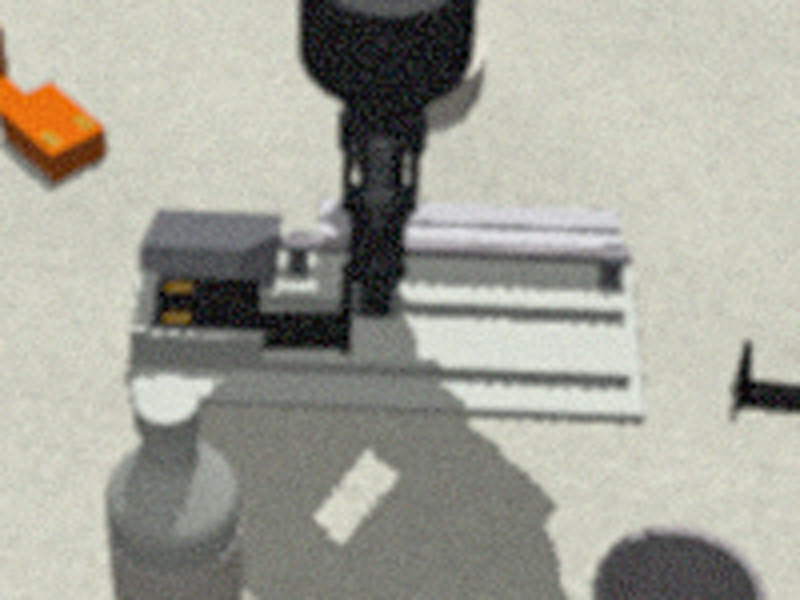

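The side view shows the block's front at about (155,300), against the end wall. The push plate's rear is at about x=350, which matches home (347) to within calibration error. The push force rose while the position stayed fixed. I'll draw back, then lift.

Emit:
{"name": "send_rows", "arguments": {"motion": [{"gripper": 60,"travel": [3,0,0],"rotation": [0,0,0]},{"gripper": 60,"travel": [4,0,0],"rotation": [0,0,0]},{"gripper": 60,"travel": [6,0,0],"rotation": [0,0,0]},{"gripper": 60,"travel": [6,0,0],"rotation": [0,0,0]},{"gripper": 60,"travel": [0,0,-4],"rotation": [0,0,0]},{"gripper": 60,"travel": [0,0,-4],"rotation": [0,0,0]},{"gripper": 60,"travel": [0,0,-4],"rotation": [0,0,0]},{"gripper": 60,"travel": [0,0,-6],"rotation": [0,0,0]},{"gripper": 60,"travel": [0,0,-15],"rotation": [0,0,0]},{"gripper": 60,"travel": [0,0,-30],"rotation": [0,0,0]},{"gripper": 60,"travel": [10,0,-40],"rotation": [0,0,0]},{"gripper": 60,"travel": [30,0,-20],"rotation": [0,0,0]}]}}

```text
t: 8.78
tcp_pos: [0.5461, -0.0695, 0.1419]
tool_rot: [-0.106, 0.994, -0.002, 0.004]
force: [1.4, -1.6, -0.1]
finger_gap: 0.704
```

Emit:
{"name": "send_rows", "arguments": {"motion": [{"gripper": 60,"travel": [40,0,-20],"rotation": [0,0,0]},{"gripper": 60,"travel": [40,0,0],"rotation": [0,0,0]},{"gripper": 60,"travel": [0,0,0],"rotation": [0,0,0]},{"gripper": 60,"travel": [0,0,0],"rotation": [0,0,0]}]}}

```text
t: 9.12
tcp_pos: [0.4624, -0.0842, 0.1572]
tool_rot: [-0.104, 0.995, 0.001, -0.002]
force: [0.0, -0.6, 0.8]
finger_gap: 0.703
```

Run:
```python
from h import *
import cv2
togo(-46,-37,15.5)
b=np.load("bay.npy");c=manip.calibration("side");t=manip.calibration("top")
a=cv2.resize(manip.snapshot("side")[140:290,240:440],None,fx=4,fy=4,interpolation=cv2.INTER_CUBIC)
d=cv2.resize(manip.snapshot("top")[160:310,320:430],(352,480),interpolation=cv2.INTER_CUBIC)
d=cv2.copyMakeBorder(d,0,120,0,0,cv2.BORDER_CONSTANT)
cv2.imwrite("pics/s7.png",cv2.resize(cv2.convertScaleAbs(np.hstack([a[:,80:520],d])[:,:,::-1],alpha=1.6),(792,600)))
```

```text
t 9.12 bay [-183.2  -35.9  157.2] F_bay [-0.13 -0.62  0.81] gap 0.703
rot [ 0.14 -0.21 -0.21] shift now [-137.7   -0.9  141.2] after rot [-137.2   -1.1  141.7]
```

View pics/s7.png

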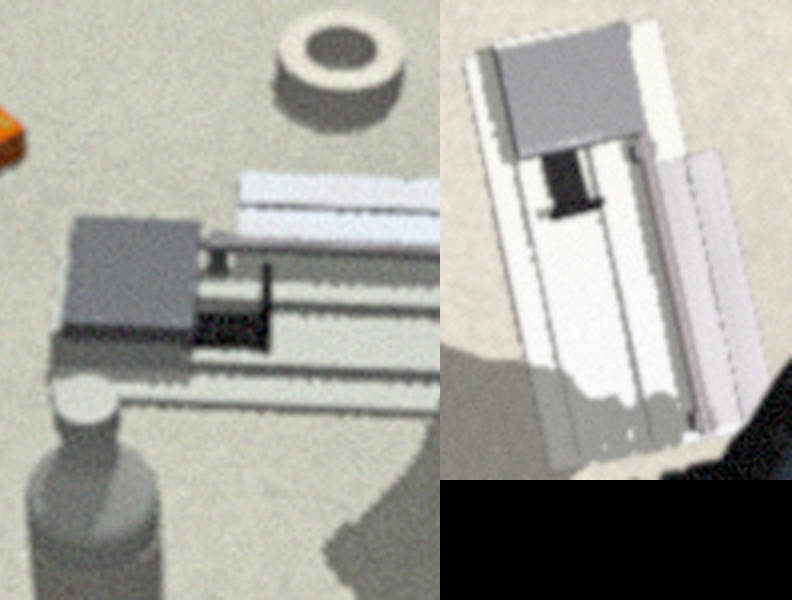

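The cover is shut, with the hood's outer edge at row 328 as it was at the start. The push plate is still at column 350 in the earlier crop's scale, and the bystanders in view have not moved. I'm handing in.

```bash
python3 -c "
from station import manip
print(manip.sense()['force']);manip.sign_off()"
```

```text
[ 0.33674129  1.0210839  -0.12874319]
the job is handed in; nothing more can be done
```

The cartridge is home against the end wall and the cover has sprung shut behind it. I handed in at about 9 s, with the arm clear of everything.

- **What I did:** I chose the larger black cartridge, the one already in the lane. One fingertip pressed the bar until the cover was open to about 0.45 to 0.5 rad, while the other pushed the cartridge along the lane. I stopped when the tool no longer moved and the push force had risen to about 9 N. Then I drew back and lifted.
- **Last checks:** In the side view, the push plate stayed in the same place before and after I withdrew. It sits within about 1.5 mm of the computed home position, which is about the calibration error. The hood's edge is back where it was when shut.
- **Less certain:** The block's front is hidden once the cover shuts, so "home" rests on the push plate's position and that firm stop. The cover angle is estimated from the images and tip height. My last close-up showed the bottle and tape roll unmoved, but not the cup, although the arm never went near it. No check failed.

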